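# Load the machine carrier with the tool holders in store order

### The job

Load the four tool holders for the next job from the grey store rack into the empty carrier with the orange ends, keeping the same left-to-right order that they have in the store rack as seen from the robot. Each must stand upright with its flange fully down on its seat; lower them gently, do not drop or tip one.

Things in the scene. Friction and masses are not known exactly. Their poses are not given: they have to be found in the camera images.
- blue_holder: Steel tool holder, blue band, carrying a slim straight black end mill, 12 mm thick. Loose, 0.4-0.75 kg, round, z up. Origin: on the axis, underside of flange. Above it: flange 46 mm wide to 20 mm, neck 34 wide to 32, clamping nut with band 42 wide from 32 to 54 (grip here), cutter to 76. Below it: taper 31 mm wide, 19 at 48 mm down, then stud 17 to 9 wide to 68 mm down.
- yellow_holder: Steel tool holder, yellow band, carrying a thin gold-coloured drill, 9 mm thick. Loose, 0.4-0.75 kg, round, z up. Origin: on the axis, underside of flange. Above it: flange 46 mm wide to 20 mm, neck 34 wide to 32, clamping nut with band 42 wide from 32 to 54 (grip here), cutter to 77. Below it: taper 31 mm wide, 19 at 48 mm down, then stud 17 to 9 wide to 68 mm down.
- red_holder: Steel tool holder, red band, carrying a thick dark mill, 33 mm across, with five gold inserts. Loose, 0.4-0.75 kg, round, z up. Origin: on the axis, underside of flange. Above it: flange 46 mm wide to 20 mm, neck 34 wide to 32, clamping nut with band 42 wide from 32 to 54 (grip here), cutter to 72. Below it: taper 31 mm wide, 19 at 48 mm down, then stud 17 to 9 wide to 68 mm down.
- green_holder: Steel tool holder, green band, carrying a copper-coloured countersink, a cone 22 mm across on a 10 mm shank. Loose, 0.4-0.75 kg, round, z up. Origin: on the axis, underside of flange. Above it: flange 46 mm wide to 20 mm, neck 34 wide to 32, clamping nut with band 42 wide from 32 to 54 (grip here), cutter to 76. Below it: taper 31 mm wide, 19 at 48 mm down, then stud 17 to 9 wide to 68 mm down.
- blue_sleeve: Fixed seat of the store rack: blue plastic round sleeve, 62 mm across, in a black plate 82 x 74 mm (x, y), with a through hole 38 mm across, in which the blue-banded holder stands at the start. Origin: on the axis of the hole, 12 mm below the sleeve's top rim, on which the flange rests; yaw as the store rack's.
- yellow_sleeve: Fixed seat of the store rack: yellow plastic round sleeve, 62 mm across, in a black plate 82 x 74 mm (x, y), with a through hole 38 mm across, in which the yellow-banded holder stands at the start. Origin: on the axis of the hole, 12 mm below the sleeve's top rim, on which the flange rests; yaw as the store rack's.
- red_sleeve: Fixed seat of the store rack: red plastic round sleeve, 62 mm across, in a black plate 82 x 74 mm (x, y), with a through hole 38 mm across, in which the red-banded holder stands at the start. Origin: on the axis of the hole, 12 mm below the sleeve's top rim, on which the flange rests; yaw as the store rack's.
- green_sleeve: Fixed seat of the store rack: green plastic round sleeve, 62 mm across, in a black plate 82 x 74 mm (x, y), with a through hole 38 mm across, in which the green-banded holder stands at the start. Origin: on the axis of the hole, 12 mm below the sleeve's top rim, on which the flange rests; yaw as the store rack's.
- store_rack: Grey steel rack, fixed, 120 x 353 mm (x, y), 88 mm high; the four holders start here. y runs along the row, to the left as seen from the robot. Origin: centre of its foot, on the bench. Seats at y = +114, +38, -38, -114 mm, x = 0, tops 80 mm above the bench.
- carrier: Carrier, fixed, empty: aluminium plate, orange end plates, low black grips; 110 x 374 mm (x, y), 86 mm high. y along the row, to the left as seen from the robot. Origin: centre of its foot, on the bench. Seats: through holes 38 mm across at y = +114, +38, -38, -114 mm, x = 0; plate top 80 mm above the bench: a seated holder's origin is there, its stud hanging free.

How it is judged:
By the outcome, as a careful person would: the job done as asked, in the order asked, and still so for the second after the job is handed in, with the robot touching nothing.
It also fails if it takes over 128 s, if anything falls off the work surface, if the arm or the gripper's body presses on something with over 40 N, if the wrist force passes 120 N, or if a joint passes its speed limit or range.

### The arm

A 6-joint arm with a two-finger parallel gripper is mounted at the origin on the work surface. World frame = base frame: x ahead of the robot, y to its left, z up, the work surface at z = 0. Lengths are in m, angles in rad, forces in N, time in s.
With the tool pointing down it reaches from about 0.375 to 0.9 m from the base axis. Payload 3.1 kg.
Tool frame: the origin (TCP) lies between the finger pads; the fingertips stand 22 mm ahead of it and the grasp point (between the pads) lies 3 mm ahead of it; z points along the fingers, y is the line along which they close (so a half turn about z gives the same grasp; the last joint's range is limited). The gripper opens to 87 mm and grips with 3 to 60 N. Pads are 19 mm wide; open, the fingers measure 117 mm over their backs; the gripper's body (75 mm by 190 mm) begins 51 mm behind the grasp point.
Start: joints at [-1.397, 0.527, 1.433, -0, 1.181, -0.178], TCP at [0.215, -0.587, 0.245] pointing down, gripper open.
Joint ranges: [-3.08, 3.08], [-0.75, 2.2], [0.22, 2.44], [-1.43, 4.57], [0, 2.65], [-2.85, 2.85]. Speed limits (rad/s): [2.79, 2.79, 3.14, 3.14, 3.14, 3.14].

### API

Orientations are given as a unit quaternion [x, y, z, w].
In Python, from rig import get_obs, camera, get_calibration, hand_in, cut_out gives the robot as it stands.
- The arm moves only by the shell command python3 -m inch 'ROWS' [OPENING] [FORCE]. ROWS is JSON, one flat list of numbers, 6 for each row, row after row: the shift along the tool's x, y, z scaled (see below), then the turn, a rotation vector about the tool's x, y, z scaled (see below). A call has 1 to 20 rows; each row is the pose to reach, as a shift and turn from the pose commanded when the call began, along the tool's axes at that moment; what a row does not reach only later rows make up. The controller multiplies each number of a shift by 0.08 m and each number of a turn by 90 degrees. A row lasts 1/12 s, in which the tool goes at most 41.7 mm and 7.16 degrees, less where a joint would pass 70% of its speed; a pose out of reach is approached as far as the arm can. A call with a number of a shift or a turn outside -1 to 1 is refused whole. A call with a gripper value outside its range is refused whole. OPENING is the finger opening in mm, from 0 to 87, set as the call begins (- or left out, the last holds). The fingers move at their own pace and stop on an object; FORCE is the grip in N (left out, the last holds). Time passes only in rows, so rows that repeat a pose let the fingers close. It gives the time, the measured TCP pose, the force, the opening and the grip force at its end, in the units of the state.
- get_obs(): the state, without advancing time (a new reading comes with each control period).
- camera(name): name is "side" or "top"; returns the picture (400x640x3 uint8, red, green, blue); there is no depth.
- get_calibration(name): a dict with "vertical_fov" (degrees; the focal length in pixels is half the picture's height over the tangent of half this angle, whatever the lens; pixels are square), "cx", "cy" (the principal point, pixels), "D" ([k1, k2, p1, p2, k3] as OpenCV has them; the pictures are not rectified), "T" (4x4, takes a point from camera to world coordinates). Camera axes: x right, y down, z forward; pixel columns grow to the right and rows downward; lengths in m; the calibration is good to about 2 mm. A picture is of the moment at which its call begins. get_calibration takes no time and is no camera call.
- hand_in(): hands the job in; it is judged then, once.
Trained networks look in the newest picture that a camera, given by its name, has taken for a name from the list of things; names that differ only in an ending like _2 or _b are one class to them, and where a whole thing is asked for, a point or a joint stands for the part that bears it (a point fixed in the world has none). Each returns a list of dicts, best first, with "conf" (0 to 1); they miss things now and then, are a little off and sometimes report something else, mostly with a low value. They report only what shows in the picture. A call takes as long as a camera call.
- cut_out(camera, thing): "region" (400x640 bool, what is visible of it) and "bbox" ([left, top, right, bottom] in pixels, round what is visible of it).
The state is a dict: "time": time; "q": joint angles; "joint_velocities": joint speeds; "joint_torque": joint torques, N m; "position": TCP position; "tool_rot": TCP orientation; "ft_force": force on the tool from outside, world axes, zero at the start; "moment": the same for the moment, N m; "grip_width": finger opening in m; "grip_force": force on a finger pad.
Only numpy, scipy, OpenCV 4.12 (cv2) and the standard library are available. Lean on these libraries where they do the work, as an engineer would, in place of code of your own. Each camera call takes 0.05 s, during which the arm holds its last target. There are 200 camera calls.

## Working session

There is one attempt and no reset: what is moved stays moved. The work goes in short steps, Python scripts to look and compute and a shell command to move; the robot and the scene stay as the last step left them, time stands still between calls to the robot, and variables do not carry over. Pictures are saved under pics/ and viewed, at most 14 in all, crops included, and the job is handed in when it is done.

```bash
mkdir -p pics; ls
python3 - <<'E'
from rig import *
import cv2
for n in ("top","side"):
    im=camera(n); cv2.imwrite(f"pics/{n}0.png",im[:,:,::-1])
    c=get_calibration(n); print(n,c)
o=get_obs(); print(o)
E
```

```text
pics
top {'vertical_fov': 42.44542788947434, 'cx': 320.745276016167, 'cy': 202.50963060002454, 'D': array([-0.1666432,  0.       ,  0.       ,  0.       ,  0.       ]), 'T': array([[-2.22098925e-02, -9.98633489e-01,  4.73061958e-02,
         5.04758642e-01],
       [-9.99753328e-01,  2.21821841e-02, -1.11068001e-03,
        -6.75885157e-03],
       [ 5.98075066e-05, -4.73191948e-02, -9.98879818e-01,
         9.53890631e-01],
       [ 0.00000000e+00,  0.00000000e+00,  0.00000000e+00,
         1.00000000e+00]])}
side {'vertical_fov': 44.155295933729484, 'cx': 321.0986294153948, 'cy': 206.52070126023472, 'D': array([-0.12955263,  0.        ,  0.        ,  0.        ,  0.        ]), 'T': array([[ 0.88967748, -0.31638803,  0.32919993,  0.31431493],
       [-0.45640403, -0.59569174,  0.66094381, -0.54721823],
       [-0.01301303, -0.738275  , -0.6743743 ,  0.60604859],
       [ 0.        ,  0.        ,  0.        ,  1.        ]])}
{'time': 0.1, 'q': array([-1.39749820e+00,  5.28369548e-01,  1.43378295e+00, -1.46814953e-05,
        1.18137878e+00, -1.78502990e-01]), 'joint_velocities': array([-0.00133787, -0.00145027, -0.00135935, -0.00178249, -0.00013802,
        0.00072675]), 'joint_torque': array([-2.66218003e-04, -4.40987384e+01, -1.77151036e+01,  6.34164736e-02,
        5.33973263e-02, -5.13895964e-05]), 'position': array([ 0.21528245, -0.58609581,  0.24366889]), 'tool_rot': array([ 9.84568394e-01,  1.74997537e-01, -4.26585375e-06, -9.69326314e-04]), 'ft_force': array([-0.07747892, -0.16920649,  0.7458984 ]), 'moment': array([-0.03010299,  0.02415333,  0.00870292]), 'grip_force': 0.0, 'grip_width': 0.08670296184667817}
```

View pics/top0.png

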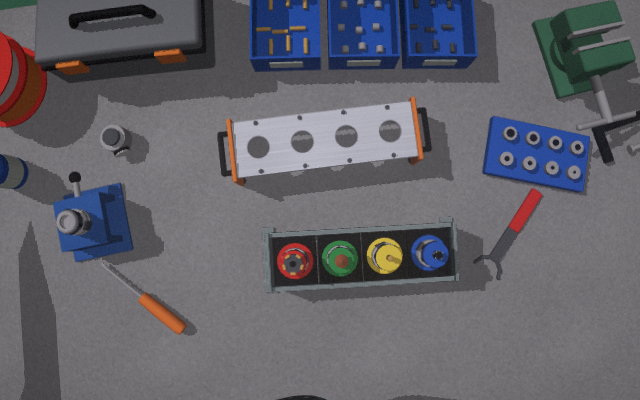

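View pics/side0.png

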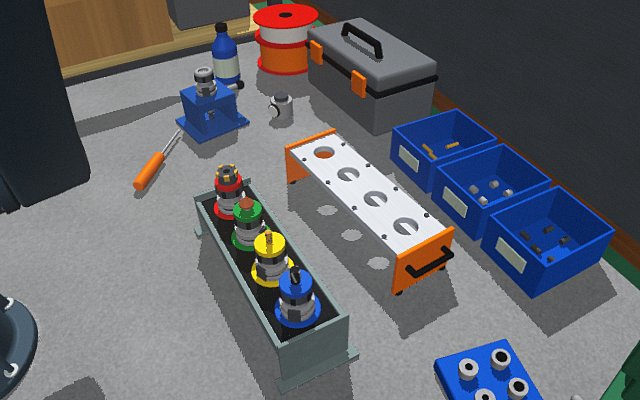

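```bash
cat > h.py <<'E'
import numpy as np, cv2
from rig import *
def px2w(cam,uv,z):
    c=get_calibration(cam); f=200/np.tan(np.radians(c["vertical_fov"]/2))
    K=np.array([[f,0,c["cx"]],[0,f,c["cy"]],[0,0,1]])
    p=cv2.undistortPoints(np.array(uv,float).reshape(-1,1,2),K,c["D"])[:,0]
    d=np.c_[p,np.ones(len(p))]@c["T"][:3,:3].T; o=c["T"][:3,3]
    return o+d*((z-o[2])/d[:,2])[:,None]
def w2px(cam,P):
    c=get_calibration(cam); f=200/np.tan(np.radians(c["vertical_fov"]/2))
    K=np.array([[f,0,c["cx"]],[0,f,c["cy"]],[0,0,1]]); R=c["T"][:3,:3].T
    return cv2.projectPoints(np.array(P,float),cv2.Rodrigues(R)[0],-R@c["T"][:3,3],K,c["D"])[0][:,0]
def rowfit(P):
    P=P[:,:2]; y=np.array([.114,.038,-.038,-.114]); c=P.mean(0)
    v=(y[:,None]*(P-c)).sum(0); s=np.linalg.norm(v)/(y**2).sum(); v/=np.linalg.norm(v)
    fit=c+y[:,None]*v; return c,np.arctan2(-v[0],v[1]),s,fit,P-fit
E
python3 - <<'E'
from h import *
im=camera("top"); hsv=cv2.cvtColor(im,cv2.COLOR_RGB2HSV)
# holes: enclosed non-bright blobs within plate
g=cv2.cvtColor(im,cv2.COLOR_RGB2GRAY)
br=((g>125)&(hsv[:,:,1]<40)).astype(np.uint8); br[:90]=0;br[190:]=0;br[:,:225]=0;br[:,425:]=0
cs,h=cv2.findContours(br,cv2.RETR_CCOMP,cv2.CHAIN_APPROX_NONE)
H=[c for c,k in zip(cs,h[0]) if k[3]>=0 and cv2.contourArea(c)>150]
H=sorted([cv2.fitEllipse(c) for c in H],key=lambda e:e[0][0]); print(H)
if len(H)==4:
    r=rowfit(px2w("top",[e[0] for e in H],.08)); print("carrier",r)
S=[]
for n in("red","green","yellow","blue"):
  for k in("_sleeve","_holder"):
    for cam in("top",):
        d=cut_out(cam,n+k)
        print(n+k,[(round(x["conf"],2),x["bbox"]) for x in d][:3])
        if k=="_sleeve" and d:
            np.save(n+".npy",d[0]["region"])
            e=cv2.minEnclosingCircle(np.argwhere(d[0]["region"])[:,::-1].astype(np.float32)); S.append(e[0]);print(e)
if len(S)==4: print("rack",rowfit(px2w("top",S,.08)))
E
```

```text
[((257.839599609375, 146.72804260253906), (22.794225692749023, 23.146339416503906), 24.360300064086914), ((301.8204650878906, 141.23553466796875), (22.930919647216797, 23.17909812927246), 7.146763324737549), ((345.923583984375, 135.83721923828125), (22.90876579284668, 23.2193660736084), 115.61609649658203), ((389.6980895996094, 130.68588256835938), (22.60002326965332, 23.108373641967773), 138.345947265625)]
carrier (array([ 0.6557601 , -0.01554922]), np.float64(0.1006581975972247), np.float64(1.0013107184992536), array([[ 0.64430443,  0.09787374],
       [ 0.65194154,  0.02225844],
       [ 0.65957865, -0.05335687],
       [ 0.66721576, -0.12897218]]), array([[-4.49530187e-06,  1.35618295e-04],
       [-3.46346533e-05,  8.37679454e-05],
       [ 3.27046980e-05, -7.88388710e-05],
       [ 6.42525717e-06, -1.40547369e-04]]))
red_sleeve [(0.7, [269.5, 235.8, 319.7, 289.2]), (0.5, [317.9, 232.5, 362.6, 286.4])]
((295.1188049316406, 260.7026672363281), 31.709463119506836)
red_holder [(0.76, [280.4, 248.8, 310.8, 278.0])]
green_sleeve [(0.61, [314.1, 232.0, 360.4, 285.2])]
((338.6801147460
[... 162 characters left out ...]
.0, 218.5, 459.0, 291.4])]
((383.5, 255.5), 30.70026206970215)
yellow_holder [(0.59, [368.7, 245.2, 402.2, 265.9])]
blue_sleeve [(0.57, [404.1, 226.8, 451.1, 280.4])]
((427.57696533203125, 252.1546630859375), 31.63154411315918)
blue_holder [(0.84, [418.2, 239.7, 449.3, 271.2])]
rack (array([ 0.45281371, -0.07461577]), np.float64(0.03795818680404478), np.float64(0.9928203175969323), array([[ 0.44848752,  0.03930211],
       [ 0.45137164, -0.03664314],
       [ 0.45425577, -0.1125884 ],
       [ 0.4571399 , -0.18853365]]), array([[-4.02396278e-05, -1.44164592e-03],
       [ 3.70185953e-04,  6.26150397e-04],
       [-5.16117353e-04,  3.46322898e-04],
       [ 1.86171028e-04,  4.69172624e-04]]))
```

Run:
```python
from h import *
im=camera("top"); hsv=cv2.cvtColor(im,cv2.COLOR_RGB2HSV)
x=[294,339,384,428];C=[]
for u,(a,b) in zip(x,[(172,8),(40,90),(18,35),(100,125)]):
    hh=hsv[:,:,0].astype(int); m=((hh>=a)&(hh<=b)) if a<b else ((hh>=a)|(hh<=b))
    m&=(hsv[:,:,1]>110)&(hsv[:,:,2]>50); w=np.zeros_like(m); w[228:288,u-23:u+23]=1
    m=(m&w).astype(np.uint8); m=cv2.morphologyEx(m,cv2.MORPH_OPEN,np.ones((2,2),np.uint8))
    e=cv2.minEnclosingCircle(np.argwhere(m)[:,::-1].astype(np.float32)); print(e); C.append(e[0])
r=rowfit(px2w("top",C,.08)); print(r)
out=im.copy()
for z,rad in((.08,.031),(.134,.021)):
  for p in r[3]:
    t=np.linspace(0,6.28,60); P=np.c_[p[0]+rad*np.cos(t),p[1]+rad*np.sin(t),0*t+z]
    cv2.polylines(out,[np.round(w2px("top",P)*8).astype(np.int32)],True,(255,0,255),1,shift=3)
cv2.imwrite("pics/rack1.png",cv2.resize(out[215:300,255:465],None,fx=3.6,fy=3.6,interpolation=cv2.INTER_CUBIC)[:,:,::-1])
```

```text
((295.7708435058594, 261.6875), 18.6052188873291)
((340.278076171875, 259.07464599609375), 18.00796890258789)
((385.3269348144531, 256.3717956542969), 18.51866340637207)
((430.5, 253.0), 19.241981506347656)
(array([ 0.45104815, -0.07757452]), np.float64(0.03860066727032434), np.float64(1.0090355287322443), array([[ 0.44664877,  0.03634056],
       [ 0.44958169, -0.03960283],
       [ 0.45251461, -0.11554622],
       [ 0.45544754, -0.1914896 ]]), array([[ 1.08038473e-04,  4.51065155e-04],
       [-5.96996937e-05,  9.27651319e-04],
       [-3.37218546e-04,  2.22445154e-04],
       [ 2.88879767e-04, -1.60116163e-03]]))
```

View pics/rack1.png

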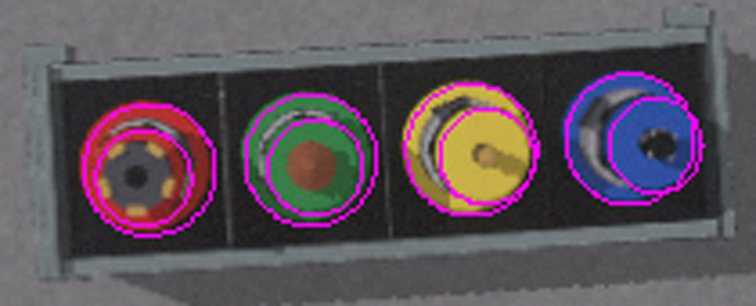

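```bash
cat >> h.py <<'E'
from scipy.spatial.transform import Rotation as Ro
SRC=dict(red=(.4467,.0370),green=(.4496,-.0390),yellow=(.4525,-.1149),blue=(.4554,-.1908))
DST=dict(red=(.6443,.0979),green=(.6519,.0223),yellow=(.6596,-.0534),blue=(.6672,-.1290))
def go(xy,z,psi):
    o=get_obs(); R=Ro.from_quat(o["tool_rot"]); y=np.array([np.cos(psi),np.sin(psi),0]); zz=np.array([0,0,-1.]); 
    T=Ro.from_matrix(np.c_[np.cross(y,zz),y,zz])
    s=R.inv().apply(np.array([*xy,z])-o["position"])/.08; t=(R.inv()*T).as_rotvec()/(np.pi/2)
    print("t",round(o["time"],2),"pos",o["position"].round(4),"shift",s.round(3),"turn",t.round(3),"F",o["ft_force"].round(1),"w",round(o["grip_width"]*1e3,1),"grip",round(o["grip_force"],1))
E
python3 -m inch '[0.1,-0.08,0,0,0,-0.073, 0.2,-0.16,0,0,0,-0.146, 0.3,-0.24,0,0,0,-0.219, 0.4,-0.32,0,0,0,-0.292, 0.5,-0.4,0,0,0,-0.365, 0.6,-0.48,0,0,0,-0.438, 0.7,-0.56,0,0,0,-0.511, 0.8,-0.64,0,0,0,-0.584, 0.9,-0.72,0,0,0,-0.657, 1,-0.8,0,0,0,-0.73, 1,-0.8,0,0,0,-0.8, 1,-0.8,0,0,0,-0.8, 1,-0.8,0,0,0,-0.8]' 87 40
python3 -c "
from h import *
go(SRC['blue'],.245,.0386)"
```

```text
time: 1.68
position: [0.2686, -0.4992, 0.2448]
tool_rot: [0.695, 0.719, -0.0, 0.0]
ft_force: [-0.5, -0.9, -1.6]
grip_width: 0.0869
grip_force: 0.0
t 1.68 pos [ 0.2686 -0.4992  0.2448] shift [ 3.771  2.469 -0.005] turn [ 0.     0.    -0.002] F [-0.5 -0.9 -1.6] w 86.9 grip 0.0
```

```bash
python3 -m inch '[0.25,0.16,0,0,0,0, 0.5,0.32,0,0,0,0, 0.75,0.48,0,0,0,0, 0.94,0.617,0,0,0,0]' >/dev/null
python3 -m inch '[0.25,0.16,0,0,0,0, 0.5,0.32,0,0,0,0, 0.75,0.48,0,0,0,0, 0.94,0.617,0,0,0,0]' >/dev/null
python3 -m inch '[0.25,0.16,0,0,0,0, 0.5,0.32,0,0,0,0, 0.75,0.48,0,0,0,0, 0.94,0.617,0,0,0,0]' >/dev/null
python3 -m inch '[0.25,0.16,0,0,0,0, 0.5,0.32,0,0,0,0, 0.75,0.48,0,0,0,0, 0.94,0.617,0,0,0,0, 0.94,0.617,0,0,0,0, 0.94,0.617,0,0,0,0]' >/dev/null
python3 -c "
from h import *
go(SRC['blue'],.128,.0386)
cv2.imwrite('pics/a.png',camera('side')[100:,100:500,::-1])
"
```

```text
t 3.18 pos [ 0.4548 -0.1909  0.2447] shift [0.002 0.007 1.458] turn [ 0.     0.    -0.001] F [ 0.2 -1.4  0.5] w 87.5 grip 0.0
```

View pics/a.png

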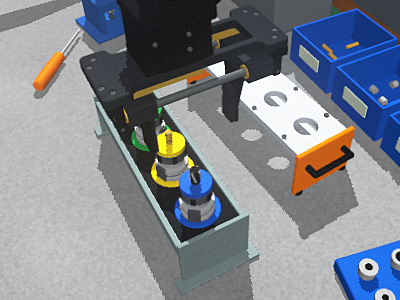

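```bash
python3 -c "
from h import *
print(w2px('side',[[.4548,-.1909,.2227],[.4554,-.1908,.134],[.4548+.0435,-.1909,.2227],[.4548-.0435,-.1909,.2227]])-[100,100])"
```

```text
[[191.32307096 130.51710657]
 [195.71643726 181.46026983]
 [226.47800219 117.67820868]
 [154.41537023 143.9748373 ]]
```

```bash
python3 -m inch '[0,0,0.2,0,0,0, 0,0,0.45,0,0,0, 0,0,0.7,0,0,0, 0,0,0.9,0,0,0, 0,0,1,0,0,0]' >/dev/null
python3 -m inch '[0,0.007,0.1,0,0,0, 0,0.007,0.2,0,0,0, 0,0.007,0.3,0,0,0, 0,0.007,0.4,0,0,0, 0,0.007,0.455,0,0,0, 0,0.007,0.455,0,0,0, 0,0.007,0.455,0,0,0]'
python3 -m inch '[0,0,0,0,0,0, 0,0,0,0,0,0, 0,0,0,0,0,0, 0,0,0,0,0,0, 0,0,0,0,0,0, 0,0,0,0,0,0, 0,0,0,0,0,0, 0,0,0,0,0,0, 0,0,0,0,0,0, 0,0,0,0,0,0, 0,0,0,0,0,0, 0,0,0,0,0,0]' 30 40
```

```text
time: 4.23
position: [0.455, -0.191, 0.128]
tool_rot: [0.694, 0.72, -0.0, -0.0]
ft_force: [0.2, -0.5, 0.4]
grip_width: 0.0871
grip_force: 0.0
time: 5.23
position: [0.4551, -0.191, 0.1282]
tool_rot: [0.694, 0.72, 0.0, 0.0]
ft_force: [1.2, 0.5, 0.8]
grip_width: 0.041
grip_force: 40.0
```

```bash
python3 -m inch '[0,0,-0.03,0,0,0, 0,0,-0.08,0,0,0, 0,0,-0.18,0,0,0, 0,0,-0.3,0,0,0, 0,0,-0.45,0,0,0, 0,0,-0.6,0,0,0, 0,0,-0.75,0,0,0, 0,0,-0.88,0,0,0, 0,0,-0.96,0,0,0, 0,0,-1,0,0,0, 0,0,-1,0,0,0]'
python3 -m inch '[0,0,-0.1,0,0,0, 0,0,-0.2,0,0,0, 0,0,-0.25,0,0,0, 0,0,-0.25,0,0,0, 0,0,-0.25,0,0,0]'
python3 -c "
from h import *
go(DST['blue'],.228,.1007)"
```

```text
time: 6.15
position: [0.4552, -0.1911, 0.2091]
tool_rot: [0.694, 0.72, 0.0, 0.001]
ft_force: [0.1, -1.3, -5.1]
grip_width: 0.041
grip_force: 40.0
time: 6.57
position: [0.4551, -0.1911, 0.2284]
tool_rot: [0.694, 0.72, 0.0, 0.0]
ft_force: [-0.3, 0.1, -5.3]
grip_width: 0.041
grip_force: 40.0
t 6.57 pos [ 0.4551 -0.1911  0.2284] shift [0.676 2.678 0.006] turn [ 0.    0.   -0.04] F [-0.3  0.1 -5.3] w 41.0 grip 40.0
```

```bash
python3 -m inch '[0.01,0.04,0,0,0,0, 0.04,0.15,0,0,0,0, 0.08,0.32,0,0,0,0, 0.13,0.5,0,0,0,0, 0.17,0.7,0,0,0,0, 0.225,0.89,0,0,0,0]' >/dev/null
python3 -m inch '[0.05,0.2,0,0,0,0, 0.1,0.4,0,0,0,0, 0.15,0.6,0,0,0,0, 0.2,0.8,0,0,0,0, 0.225,0.89,0,0,0,0]' >/dev/null
python3 -m inch '[0.05,0.2,0,0,0,-0.01, 0.1,0.4,0,0,0,-0.02, 0.15,0.6,0,0,0,-0.03, 0.19,0.75,0,0,0,-0.04, 0.21,0.85,0,0,0,-0.04, 0.225,0.89,0,0,0,-0.04, 0.225,0.89,0,0,0,-0.04, 0.225,0.89,0,0,0,-0.04]'
python3 -c "
from h import *
go(DST['blue'],.128,.1007)
cv2.imwrite('pics/b.png',camera('side')[50:350,150:550,::-1])"
```

```text
time: 8.15
position: [0.6656, -0.1289, 0.2276]
tool_rot: [0.671, 0.742, -0.001, -0.001]
ft_force: [0.1, 0.9, -5.4]
grip_width: 0.0411
grip_force: 40.0
t 8.15 pos [ 0.6656 -0.1289  0.2276] shift [-0.004  0.023  1.245] turn [-0.001 -0.    -0.   ] F [ 0.1  0.9 -5.4] w 41.1 grip 40.0
```

View pics/b.png

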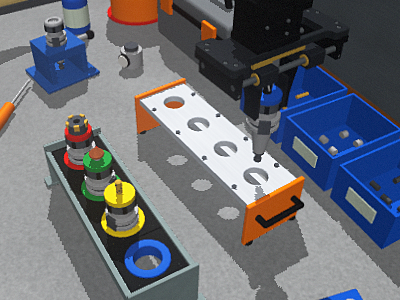

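```bash
python3 -m inch '[0,0.023,0.05,0,0,0, 0,0.023,0.15,0,0,0, 0,0.023,0.28,0,0,0, 0,0.023,0.42,0,0,0, 0,0.023,0.56,0,0,0, 0,0.023,0.7,0,0,0, 0,0.023,0.84,0,0,0, 0,0.023,0.95,0,0,0, 0,0.023,1,0,0,0, 0,0.023,1,0,0,0]'
python3 -m inch '[0,0,0.05,0,0,0, 0,0,0.1,0,0,0, 0,0,0.14,0,0,0, 0,0,0.17,0,0,0, 0,0,0.19,0,0,0, 0,0,0.21,0,0,0, 0,0,0.21,0,0,0, 0,0,0.21,0,0,0]'
python3 -c "
from h import *
go(DST['blue'],.128,.1007)"
```

```text
time: 9.03
position: [0.6674, -0.1285, 0.1464]
tool_rot: [0.671, 0.742, -0.001, -0.001]
ft_force: [0.5, 0.5, -4.6]
grip_width: 0.0412
grip_force: 40.0
time: 9.7
position: [0.6682, -0.1288, 0.1314]
tool_rot: [0.671, 0.742, -0.0, 0.0]
ft_force: [0.7, -0.1, -4.8]
grip_width: 0.0407
grip_force: 40.0
t 9.7 pos [ 0.6682 -0.1288  0.1314] shift [-0.001 -0.013  0.042] turn [-0.  0. -0.] F [ 0.7 -0.1 -4.8] w 40.7 grip 40.0
```

```bash
python3 -m inch '[0,-0.01,0.01,0,0,0, 0,-0.01,0.02,0,0,0, 0,-0.01,0.03,0,0,0, 0,-0.01,0.04,0,0,0, 0,-0.01,0.04,0,0,0]'
python3 -m inch '[0,0,0.01,0,0,0, 0,0,0.01,0,0,0, 0,0,0.01,0,0,0]'
python3 -m inch '[0,0,0.01,0,0,0, 0,0,0.01,0,0,0, 0,0,0.01,0,0,0]'
```

```text
time: 10.12
position: [0.6675, -0.1289, 0.1283]
tool_rot: [0.671, 0.742, 0.0, 0.0]
ft_force: [-0.1, -0.4, -3.7]
grip_width: 0.0412
grip_force: 40.0
time: 10.37
position: [0.6675, -0.1289, 0.1282]
tool_rot: [0.671, 0.742, 0.0, 0.0]
ft_force: [-1.7, 0.5, 2.1]
grip_width: 0.0413
grip_force: 40.0
time: 10.62
position: [0.6675, -0.1289, 0.1282]
tool_rot: [0.671, 0.742, 0.0, 0.0]
ft_force: [-3.6, 1.1, 6.2]
grip_width: 0.0409
grip_force: 40.0
```

```bash
python3 -m inch '[0,0,-0.01,0,0,0, 0,0,-0.01,0,0,0, 0,0,-0.01,0,0,0, 0,0,-0.01,0,0,0, 0,0,-0.01,0,0,0, 0,0,-0.01,0,0,0, 0,0,-0.01,0,0,0]' 87
python3 -m inch '[0,0,-0.1,0,0,0, 0,0,-0.25,0,0,0, 0,0,-0.5,0,0,0, 0,0,-0.75,0,0,0, 0,0,-1,0,0,0, 0,0,-1,0,0,0]'
python3 -c "
from h import *
go(SRC['yellow'],.208,.0386)
cv2.imwrite('pics/c.png',camera('side')[50:350,150:550,::-1])"
```

```text
time: 11.2
position: [0.6675, -0.1289, 0.1272]
tool_rot: [0.671, 0.742, -0.0, -0.0]
ft_force: [-0.3, 0.1, -0.3]
grip_width: 0.0802
grip_force: 0.0
time: 11.7
position: [0.6705, -0.1299, 0.2137]
tool_rot: [0.671, 0.742, 0.002, 0.005]
ft_force: [0.1, 0.1, 1.0]
grip_width: 0.0868
grip_force: 0.0
t 11.7 pos [ 0.6705 -0.1299  0.2137] shift [ 0.46  -2.693  0.042] turn [0.006 0.003 0.039] F [0.1 0.1 1. ] w 86.8 grip 0.0
```

View pics/c.png

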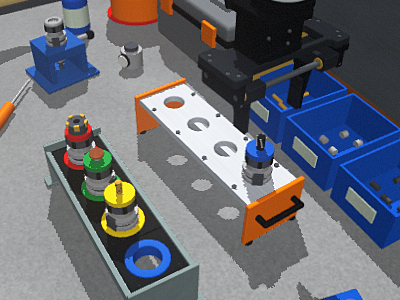

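```bash
python3 -m inch '[0.04,-0.2,0,0,0,0, 0.08,-0.45,0,0,0,0, 0.12,-0.7,0,0,0,0, 0.148,-0.885,0,0,0,0]' >/dev/null
python3 -m inch '[0.04,-0.25,0,0,0,0, 0.08,-0.5,0,0,0,0, 0.12,-0.7,0,0,0,0, 0.148,-0.885,0,0,0,0]' >/dev/null
python3 -m inch '[0.04,-0.25,0,0,0,0.02, 0.08,-0.5,0,0,0,0.04, 0.12,-0.7,0,0,0,0.04, 0.148,-0.885,0,0,0,0.04, 0.148,-0.885,0,0,0,0.04, 0.148,-0.885,0,0,0,0.04, 0.148,-0.885,0,0,0,0.04]' >/dev/null
python3 -c "
from h import *
go(SRC['yellow'],.128,.0386)"
```

```text
t 13.0 pos [ 0.4536 -0.1153  0.2074] shift [ 0.006 -0.015  0.993] turn [ 0.001  0.    -0.001] F [ 0.  -0.   0.5] w 86.4 grip 0.0
```

Lower, grip, lift (0.1 m), measure.

```bash
python3 -m inch '[0,-0.01,0.15,0,0,0, 0,-0.01,0.35,0,0,0, 0,-0.01,0.55,0,0,0, 0,-0.01,0.75,0,0,0, 0,-0.01,0.9,0,0,0, 0,-0.01,0.99,0,0,0, 0,-0.01,0.99,0,0,0, 0,-0.01,0.99,0,0,0, 0,-0.01,0.99,0,0,0]'
python3 -m inch '[0,0,0,0,0,0, 0,0,0,0,0,0, 0,0,0,0,0,0, 0,0,0,0,0,0, 0,0,0,0,0,0, 0,0,0,0,0,0, 0,0,0,0,0,0, 0,0,0,0,0,0, 0,0,0,0,0,0, 0,0,0,0,0,0, 0,0,0,0,0,0, 0,0,0,0,0,0]' 30 40
python3 -m inch '[0,0,-0.03,0,0,0, 0,0,-0.08,0,0,0, 0,0,-0.18,0,0,0, 0,0,-0.3,0,0,0, 0,0,-0.45,0,0,0, 0,0,-0.6,0,0,0, 0,0,-0.75,0,0,0, 0,0,-0.88,0,0,0, 0,0,-0.96,0,0,0, 0,0,-1,0,0,0, 0,0,-1,0,0,0]' >/dev/null
python3 -m inch '[0,0,-0.1,0,0,0, 0,0,-0.2,0,0,0, 0,0,-0.25,0,0,0, 0,0,-0.25,0,0,0, 0,0,-0.25,0,0,0]' >/dev/null
python3 -c "
from h import *
go(DST['yellow'],.228,.1007)"
```

```text
time: 13.75
position: [0.4526, -0.1152, 0.1286]
tool_rot: [0.694, 0.72, 0.0, 0.001]
ft_force: [0.6, -0.1, -0.1]
grip_width: 0.087
grip_force: 0.0
time: 14.75
position: [0.4522, -0.115, 0.1282]
tool_rot: [0.694, 0.72, 0.0, 0.0]
ft_force: [2.0, 0.7, -0.1]
grip_width: 0.0409
grip_force: 40.0
t 16.08 pos [ 0.4519 -0.1149  0.2284] shift [0.671 2.623 0.006] turn [ 0.    0.   -0.04] F [ 0.1  0.2 -7.3] w 41.2 grip 40.0
```

```bash
python3 -m inch '[0.01,0.04,0,0,0,0, 0.04,0.15,0,0,0,0, 0.08,0.32,0,0,0,0, 0.13,0.5,0,0,0,0, 0.17,0.7,0,0,0,0, 0.224,0.875,0,0,0,0]' >/dev/null
python3 -m inch '[0.05,0.2,0,0,0,0, 0.1,0.4,0,0,0,0, 0.15,0.6,0,0,0,0, 0.2,0.8,0,0,0,0, 0.224,0.875,0,0,0,0]' >/dev/null
python3 -m inch '[0.05,0.2,0,0,0,-0.01, 0.1,0.4,0,0,0,-0.02, 0.15,0.6,0,0,0,-0.03, 0.19,0.75,0,0,0,-0.04, 0.21,0.85,0,0,0,-0.04, 0.224,0.875,0,0,0,-0.04, 0.224,0.875,0,0,0,-0.04, 0.224,0.875,0,0,0,-0.04, 0.224,0.875,0,0,0,-0.04, 0.224,0.875,0,0,0,-0.04]'
python3 -c "
from h import *
go(DST['yellow'],.128,.1007)"
```

```text
time: 17.83
position: [0.6588, -0.0534, 0.2281]
tool_rot: [0.671, 0.742, -0.0, -0.0]
ft_force: [-0.3, 0.3, -7.3]
grip_width: 0.0409
grip_force: 40.0
t 17.83 pos [ 0.6588 -0.0534  0.2281] shift [-1.000e-03  1.200e-02  1.252e+00] turn [-0.001 -0.    -0.   ] F [-0.3  0.3 -7.3] w 40.9 grip 40.0
```

```bash
python3 -m inch '[0,0.01,0.05,0,0,0, 0,0.01,0.15,0,0,0, 0,0.01,0.28,0,0,0, 0,0.01,0.42,0,0,0, 0,0.01,0.56,0,0,0, 0,0.01,0.7,0,0,0, 0,0.01,0.84,0,0,0, 0,0.01,0.95,0,0,0, 0,0.01,1,0,0,0, 0,0.01,1,0,0,0]'
python3 -m inch '[0,0,0.05,0,0,0, 0,0,0.1,0,0,0, 0,0,0.14,0,0,0, 0,0,0.17,0,0,0, 0,0,0.19,0,0,0, 0,0,0.21,0,0,0, 0,0,0.22,0,0,0, 0,0,0.23,0,0,0, 0,0,0.24,0,0,0, 0,0,0.24,0,0,0, 0,0,0.24,0,0,0, 0,0,0.24,0,0,0]'
python3 -m inch '[0,0,0.01,0,0,0, 0,0,0.01,0,0,0, 0,0,0.01,0,0,0]'
python3 -m inch '[0,0,0.01,0,0,0, 0,0,0.01,0,0,0, 0,0,0.01,0,0,0]'
```

```text
time: 18.67
position: [0.6595, -0.053, 0.1464]
tool_rot: [0.671, 0.742, -0.001, -0.001]
ft_force: [-0.6, -0.6, -6.2]
grip_width: 0.0413
grip_force: 40.0
time: 19.67
position: [0.6604, -0.0532, 0.1291]
tool_rot: [0.671, 0.742, 0.0, 0.0]
ft_force: [-0.7, 0.2, -5.7]
grip_width: 0.0415
grip_force: 40.0
time: 19.92
position: [0.6605, -0.0532, 0.1283]
tool_rot: [0.671, 0.742, 0.0, 0.0]
ft_force: [0.5, -0.2, -6.5]
grip_width: 0.041
grip_force: 40.0
time: 20.17
position: [0.6606, -0.0533, 0.1283]
tool_rot: [0.671, 0.742, 0.0, 0.0]
ft_force: [-1.2, -0.8, 1.6]
grip_width: 0.0408
grip_force: 40.0
```

```bash
python3 -m inch '[0,0,0.01,0,0,0, 0,0,0.01,0,0,0, 0,0,0.01,0,0,0]'
python3 -m inch '[0,0,-0.01,0,0,0, 0,0,-0.01,0,0,0, 0,0,-0.01,0,0,0, 0,0,-0.01,0,0,0, 0,0,-0.01,0,0,0, 0,0,-0.01,0,0,0, 0,0,-0.01,0,0,0, 0,0,-0.01,0,0,0]' 87
python3 -m inch '[0,0,-0.1,0,0,0, 0,0,-0.25,0,0,0, 0,0,-0.5,0,0,0, 0,0,-0.75,0,0,0, 0,0,-1,0,0,0, 0,0,-1,0,0,0]' >/dev/null
python3 -m inch '[0.04,-0.2,0,0,0,0, 0.08,-0.45,0,0,0,0, 0.12,-0.7,0,0,0,0, 0.148,-0.869,0,0,0,0]' >/dev/null
python3 -m inch '[0.04,-0.25,0,0,0,0, 0.08,-0.5,0,0,0,0, 0.12,-0.7,0,0,0,0, 0.148,-0.869,0,0,0,0]' >/dev/null
python3 -m inch '[0.04,-0.25,0,0,0,0.02, 0.08,-0.5,0,0,0,0.04, 0.12,-0.7,0,0,0,0.04, 0.148,-0.869,0,0,0,0.04, 0.148,-0.869,0,0,0,0.04, 0.148,-0.869,0,0,0,0.04, 0.148,-0.869,0,0,0,0.04]' >/dev/null
python3 -c "
from h import *
go(SRC['green'],.128,.0386)
cv2.imwrite('pics/d.png',camera('side')[50:350,150:550,::-1])"
```

```text
time: 20.42
position: [0.6606, -0.0533, 0.1282]
tool_rot: [0.671, 0.742, 0.0, 0.001]
ft_force: [-2.7, 0.4, 4.9]
grip_width: 0.0411
grip_force: 40.0
time: 21.08
position: [0.6604, -0.0532, 0.1272]
tool_rot: [0.671, 0.742, -0.0, -0.0]
ft_force: [0.0, -1.2, 1.5]
grip_width: 0.0837
grip_force: 0.0
t 22.83 pos [ 0.4507 -0.0392  0.2078] shift [ 0.004 -0.016  0.998] turn [ 0.002  0.001 -0.001] F [ 1.  -0.4  1. ] w 87.0 grip 0.0
```

View pics/d.png

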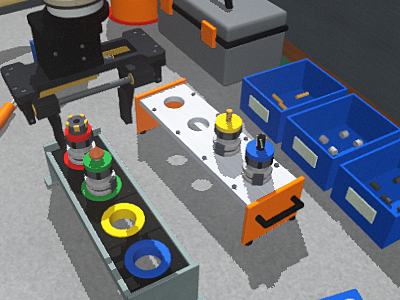

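Yellow is seated upright next to blue in the carrier; the gripper is above green, so I repeat the cycle.

```bash
python3 -m inch '[0,-0.01,0.15,0,0,0, 0,-0.01,0.35,0,0,0, 0,-0.01,0.55,0,0,0, 0,-0.01,0.75,0,0,0, 0,-0.01,0.9,0,0,0, 0,-0.01,0.99,0,0,0, 0,-0.01,0.99,0,0,0, 0,-0.01,0.99,0,0,0, 0,-0.01,0.99,0,0,0]'
python3 -m inch '[0,0,0,0,0,0, 0,0,0,0,0,0, 0,0,0,0,0,0, 0,0,0,0,0,0, 0,0,0,0,0,0, 0,0,0,0,0,0, 0,0,0,0,0,0, 0,0,0,0,0,0, 0,0,0,0,0,0, 0,0,0,0,0,0, 0,0,0,0,0,0, 0,0,0,0,0,0]' 30 40
python3 -m inch '[0,0,-0.03,0,0,0, 0,0,-0.08,0,0,0, 0,0,-0.18,0,0,0, 0,0,-0.3,0,0,0, 0,0,-0.45,0,0,0, 0,0,-0.6,0,0,0, 0,0,-0.75,0,0,0, 0,0,-0.88,0,0,0, 0,0,-0.96,0,0,0, 0,0,-1,0,0,0, 0,0,-1,0,0,0]' >/dev/null
python3 -m inch '[0,0,-0.1,0,0,0, 0,0,-0.2,0,0,0, 0,0,-0.25,0,0,0, 0,0,-0.25,0,0,0, 0,0,-0.25,0,0,0]' >/dev/null
python3 -c "
from h import *
go(DST['green'],.228,.1007)"
```

```text
time: 23.63
position: [0.4493, -0.039, 0.1286]
tool_rot: [0.694, 0.72, 0.0, 0.001]
ft_force: [0.1, -0.1, 0.4]
grip_width: 0.0869
grip_force: 0.0
time: 24.63
position: [0.4494, -0.0389, 0.1283]
tool_rot: [0.694, 0.72, 0.001, 0.001]
ft_force: [4.0, 1.8, 0.3]
grip_width: 0.0416
grip_force: 40.0
t 25.97 pos [ 0.4486 -0.0389  0.2284] shift [0.668 2.568 0.006] turn [ 0.    0.   -0.04] F [-0.6  0.4 -7.6] w 40.7 grip 40.0
```

```bash
python3 -m inch '[0.01,0.04,0,0,0,0, 0.04,0.15,0,0,0,0, 0.08,0.32,0,0,0,0, 0.13,0.5,0,0,0,0, 0.17,0.7,0,0,0,0, 0.223,0.857,0,0,0,0]' >/dev/null
python3 -m inch '[0.05,0.2,0,0,0,0, 0.1,0.4,0,0,0,0, 0.15,0.6,0,0,0,0, 0.2,0.8,0,0,0,0, 0.223,0.857,0,0,0,0]' >/dev/null
python3 -m inch '[0.05,0.2,0,0,0,-0.01, 0.1,0.4,0,0,0,-0.02, 0.15,0.6,0,0,0,-0.03, 0.19,0.75,0,0,0,-0.04, 0.21,0.84,0,0,0,-0.04, 0.223,0.857,0,0,0,-0.04, 0.223,0.857,0,0,0,-0.04, 0.223,0.857,0,0,0,-0.04, 0.223,0.857,0,0,0,-0.04, 0.223,0.857,0,0,0,-0.04]'
python3 -c "
from h import *
go(DST['green'],.128,.1007)"
```

```text
time: 27.72
position: [0.6512, 0.0222, 0.2281]
tool_rot: [0.671, 0.742, -0.0, -0.0]
ft_force: [-0.2, 0.2, -7.0]
grip_width: 0.0409
grip_force: 40.0
t 27.72 pos [0.6512 0.0222 0.2281] shift [-0.     0.01   1.252] turn [-0.001 -0.    -0.   ] F [-0.2  0.2 -7. ] w 40.9 grip 40.0
```

```bash
python3 -m inch '[0,0.005,0.05,0,0,0, 0,0.005,0.15,0,0,0, 0,0.005,0.28,0,0,0, 0,0.005,0.42,0,0,0, 0,0.005,0.56,0,0,0, 0,0.005,0.7,0,0,0, 0,0.005,0.84,0,0,0, 0,0.005,0.95,0,0,0, 0,0.005,1,0,0,0, 0,0.005,1,0,0,0]'
python3 -m inch '[0,0,0.05,0,0,0, 0,0,0.1,0,0,0, 0,0,0.14,0,0,0, 0,0,0.17,0,0,0, 0,0,0.19,0,0,0, 0,0,0.21,0,0,0, 0,0,0.22,0,0,0, 0,0,0.23,0,0,0, 0,0,0.24,0,0,0, 0,0,0.24,0,0,0, 0,0,0.24,0,0,0, 0,0,0.24,0,0,0]'
python3 -m inch '[0,0,0.01,0,0,0, 0,0,0.01,0,0,0, 0,0,0.01,0,0,0]'
python3 -m inch '[0,0,0.01,0,0,0, 0,0,0.01,0,0,0, 0,0,0.01,0,0,0]'
python3 -m inch '[0,0,0.01,0,0,0, 0,0,0.01,0,0,0, 0,0,0.01,0,0,0]'
```

```text
time: 28.55
position: [0.6516, 0.0226, 0.1464]
tool_rot: [0.671, 0.742, -0.001, -0.001]
ft_force: [0.1, -0.8, -7.2]
grip_width: 0.0411
grip_force: 40.0
time: 29.55
position: [0.6525, 0.0225, 0.1291]
tool_rot: [0.671, 0.742, 0.0, 0.0]
ft_force: [0.1, 0.4, -6.9]
grip_width: 0.0412
grip_force: 40.0
time: 29.8
position: [0.6527, 0.0224, 0.1284]
tool_rot: [0.671, 0.742, 0.0, 0.0]
ft_force: [0.1, -0.1, -5.2]
grip_width: 0.0411
grip_force: 40.0
time: 30.05
position: [0.6527, 0.0225, 0.1283]
tool_rot: [0.671, 0.742, 0.0, 0.0]
ft_force: [-1.1, -0.2, 0.3]
grip_width: 0.041
grip_force: 40.0
time: 30.3
position: [0.6527, 0.0225, 0.1283]
tool_rot: [0.671, 0.742, 0.0, 0.001]
ft_force: [-3.1, 0.1, 5.4]
grip_width: 0.041
grip_force: 40.0
```

```bash
python3 -m inch '[0,0,-0.01,0,0,0, 0,0,-0.01,0,0,0, 0,0,-0.01,0,0,0, 0,0,-0.01,0,0,0, 0,0,-0.01,0,0,0, 0,0,-0.01,0,0,0, 0,0,-0.01,0,0,0, 0,0,-0.01,0,0,0]' 87
python3 -m inch '[0,0,-0.1,0,0,0, 0,0,-0.25,0,0,0, 0,0,-0.5,0,0,0, 0,0,-0.75,0,0,0, 0,0,-1,0,0,0, 0,0,-1,0,0,0]' >/dev/null
python3 -m inch '[0.04,-0.2,0,0,0,0, 0.08,-0.45,0,0,0,0, 0.12,-0.7,0,0,0,0, 0.147,-0.85,0,0,0,0]' >/dev/null
python3 -m inch '[0.04,-0.25,0,0,0,0, 0.08,-0.5,0,0,0,0, 0.12,-0.7,0,0,0,0, 0.147,-0.85,0,0,0,0]' >/dev/null
python3 -m inch '[0.04,-0.25,0,0,0,0.02, 0.08,-0.5,0,0,0,0.04, 0.12,-0.7,0,0,0,0.04, 0.147,-0.85,0,0,0,0.04, 0.147,-0.85,0,0,0,0.04, 0.147,-0.85,0,0,0,0.04, 0.147,-0.85,0,0,0,0.04]' >/dev/null
python3 -c "
from h import *
go(SRC['red'],.128,.0386)
cv2.imwrite('pics/e.png',camera('side')[50:350,150:550,::-1])"
```

```text
time: 30.97
position: [0.6524, 0.0225, 0.1272]
tool_rot: [0.671, 0.742, -0.0, -0.0]
ft_force: [-0.8, -0.1, -0.2]
grip_width: 0.0841
grip_force: 0.0
t 32.72 pos [0.4473 0.0369 0.2078] shift [ 0.002 -0.01   0.997] turn [ 0.002  0.    -0.001] F [ 0.6 -0.8  0.9] w 87.1 grip 0.0
```

View pics/e.png

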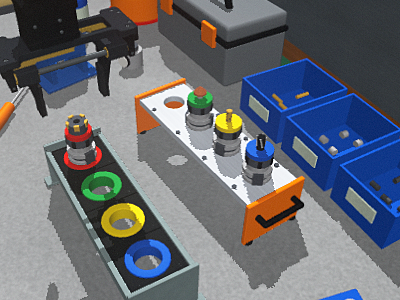

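Three are seated upright; red is next.

```bash
python3 -m inch '[0,-0.005,0.15,0,0,0, 0,-0.005,0.35,0,0,0, 0,-0.005,0.55,0,0,0, 0,-0.005,0.75,0,0,0, 0,-0.005,0.9,0,0,0, 0,-0.005,0.99,0,0,0, 0,-0.005,0.99,0,0,0, 0,-0.005,0.99,0,0,0, 0,-0.005,0.99,0,0,0]'
python3 -m inch '[0,0,0,0,0,0, 0,0,0,0,0,0, 0,0,0,0,0,0, 0,0,0,0,0,0, 0,0,0,0,0,0, 0,0,0,0,0,0, 0,0,0,0,0,0, 0,0,0,0,0,0, 0,0,0,0,0,0, 0,0,0,0,0,0, 0,0,0,0,0,0, 0,0,0,0,0,0]' 30 40
python3 -m inch '[0,0,-0.03,0,0,0, 0,0,-0.08,0,0,0, 0,0,-0.18,0,0,0, 0,0,-0.3,0,0,0, 0,0,-0.45,0,0,0, 0,0,-0.6,0,0,0, 0,0,-0.75,0,0,0, 0,0,-0.88,0,0,0, 0,0,-0.96,0,0,0, 0,0,-1,0,0,0, 0,0,-1,0,0,0]' >/dev/null
python3 -m inch '[0,0,-0.1,0,0,0, 0,0,-0.2,0,0,0, 0,0,-0.25,0,0,0, 0,0,-0.25,0,0,0, 0,0,-0.25,0,0,0]' >/dev/null
python3 -c "
from h import *
go(DST['red'],.228,.1007)"
```

```text
time: 33.52
position: [0.4463, 0.037, 0.1286]
tool_rot: [0.694, 0.72, 0.0, 0.001]
ft_force: [0.0, -0.2, 0.5]
grip_width: 0.0868
grip_force: 0.0
time: 34.52
position: [0.4466, 0.037, 0.1284]
tool_rot: [0.694, 0.72, 0.001, 0.001]
ft_force: [3.4, 1.2, -0.1]
grip_width: 0.041
grip_force: 40.0
t 35.85 pos [0.4457 0.0371 0.2284] shift [0.667 2.51  0.007] turn [ 0.    0.   -0.04] F [-0.9 -0.9 -4.9] w 41.2 grip 40.0
```

```bash
python3 -m inch '[0.01,0.04,0,0,0,0, 0.04,0.15,0,0,0,0, 0.08,0.32,0,0,0,0, 0.13,0.5,0,0,0,0, 0.17,0.7,0,0,0,0, 0.222,0.838,0,0,0,0]' >/dev/null
python3 -m inch '[0.05,0.2,0,0,0,0, 0.1,0.4,0,0,0,0, 0.15,0.6,0,0,0,0, 0.2,0.77,0,0,0,0, 0.222,0.838,0,0,0,0]' >/dev/null
python3 -m inch '[0.05,0.2,0,0,0,-0.01, 0.1,0.4,0,0,0,-0.02, 0.15,0.6,0,0,0,-0.03, 0.19,0.75,0,0,0,-0.04, 0.21,0.82,0,0,0,-0.04, 0.222,0.838,0,0,0,-0.04, 0.222,0.838,0,0,0,-0.04, 0.222,0.838,0,0,0,-0.04, 0.222,0.838,0,0,0,-0.04, 0.222,0.838,0,0,0,-0.04]'
python3 -c "
from h import *
go(DST['red'],.128,.1007)"
```

```text
time: 37.6
position: [0.6437, 0.0978, 0.2282]
tool_rot: [0.671, 0.742, -0.0, -0.0]
ft_force: [-0.0, 0.0, -5.1]
grip_width: 0.0411
grip_force: 40.0
t 37.6 pos [0.6437 0.0978 0.2282] shift [1.000e-03 8.000e-03 1.252e+00] turn [-0.001 -0.    -0.   ] F [-0.   0.  -5.1] w 41.1 grip 40.0
```

```bash
python3 -m inch '[0,0,0.05,0,0,0, 0,0,0.15,0,0,0, 0,0,0.28,0,0,0, 0,0,0.42,0,0,0, 0,0,0.56,0,0,0, 0,0,0.7,0,0,0, 0,0,0.84,0,0,0, 0,0,0.95,0,0,0, 0,0,1,0,0,0, 0,0,1,0,0,0]'
python3 -m inch '[0,0,0.05,0,0,0, 0,0,0.1,0,0,0, 0,0,0.14,0,0,0, 0,0,0.17,0,0,0, 0,0,0.19,0,0,0, 0,0,0.21,0,0,0, 0,0,0.22,0,0,0, 0,0,0.23,0,0,0, 0,0,0.24,0,0,0, 0,0,0.24,0,0,0, 0,0,0.24,0,0,0, 0,0,0.24,0,0,0]'
python3 -m inch '[0,0,0.01,0,0,0, 0,0,0.01,0,0,0, 0,0,0.01,0,0,0]'
python3 -m inch '[0,0,0.01,0,0,0, 0,0,0.01,0,0,0, 0,0,0.01,0,0,0]'
python3 -m inch '[0,0,0.01,0,0,0, 0,0,0.01,0,0,0, 0,0,0.01,0,0,0]'
```

```text
time: 38.43
position: [0.6436, 0.0979, 0.1464]
tool_rot: [0.671, 0.742, -0.001, -0.001]
ft_force: [-0.1, -0.0, -3.3]
grip_width: 0.0411
grip_force: 40.0
time: 39.43
position: [0.6445, 0.0979, 0.1291]
tool_rot: [0.671, 0.742, 0.0, 0.0]
ft_force: [0.7, 0.3, -5.6]
grip_width: 0.0408
grip_force: 40.0
time: 39.68
position: [0.6447, 0.0979, 0.1284]
tool_rot: [0.671, 0.742, 0.0, 0.0]
ft_force: [0.3, 0.6, -3.1]
grip_width: 0.0411
grip_force: 40.0
time: 39.93
position: [0.6447, 0.0979, 0.1283]
tool_rot: [0.671, 0.742, 0.0, 0.0]
ft_force: [-1.5, 0.5, 3.3]
grip_width: 0.041
grip_force: 40.0
time: 40.18
position: [0.6448, 0.0979, 0.1283]
tool_rot: [0.671, 0.742, 0.0, 0.0]
ft_force: [-2.1, 1.0, 7.7]
grip_width: 0.0409
grip_force: 40.0
```

```bash
python3 -m inch '[0,0,-0.01,0,0,0, 0,0,-0.01,0,0,0, 0,0,-0.01,0,0,0, 0,0,-0.01,0,0,0, 0,0,-0.01,0,0,0, 0,0,-0.01,0,0,0, 0,0,-0.01,0,0,0, 0,0,-0.01,0,0,0]' 87
python3 -m inch '[0,0,-0.1,0,0,0, 0,0,-0.25,0,0,0, 0,0,-0.5,0,0,0, 0,0,-0.75,0,0,0, 0,0,-1,0,0,0, 0,0,-1,0,0,0]' >/dev/null
python3 -m inch '[0,-0.25,0,0,0,0, 0,-0.5,0,0,0,0, 0,-0.75,0,0,0,0, 0,-1,0,0,0,0]' >/dev/null
python3 -m inch '[0,-0.25,0,0,0,0, 0,-0.5,0,0,0,0, 0,-0.75,0,0,0,0, 0,-1,0,0,0,0, 0,-1,0,0,0,0, 0,-1,0,0,0,0, 0,-1,0,0,0,0]'
python3 -c "
from h import *
cv2.imwrite('pics/f.png',np.hstack([camera('side')[80:330,240:500,::-1],camera('top')[80:330,200:460,::-1]]))"
```

```text
time: 40.85
position: [0.6445, 0.0979, 0.1272]
tool_rot: [0.671, 0.742, -0.0, -0.0]
ft_force: [-0.8, -0.1, 0.5]
grip_width: 0.084
grip_force: 0.0
time: 42.27
position: [0.4867, 0.0818, 0.2079]
tool_rot: [0.671, 0.742, 0.001, 0.001]
ft_force: [0.9, 0.2, 0.2]
grip_width: 0.0872
grip_force: 0.0
```

View pics/f.png

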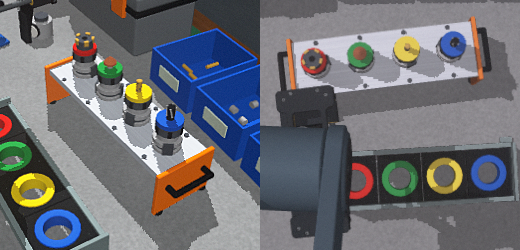

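The picture shows all four upright and seated in the carrier, left to right red, green, yellow, blue, with the robot clear.

```bash
python3 -c "
from rig import hand_in
print(hand_in())"
```

```text
the job is handed in; nothing more can be done
None
```

All four holders (red, green, yellow, blue from left to right) stand upright on their seats in the carrier, with the arm clear; I handed the job in at about 42 s of the 128 s allowed.

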